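# Sort the mixed parts into their sample trays

### The arm

A 6-joint arm with a two-finger parallel gripper is mounted at the origin on a cart in front of the work surface, level with it; the furniture and walls round the work are solid. World frame = base frame: x ahead of the robot, y to its left, z up, the work surface at z = 0. Lengths are in m, angles in rad, forces in N, time in s.
With the tool pointing down it reaches from about 0.375 to 0.9 m from the base axis. Payload 3.1 kg.
Tool frame: the origin (TCP) lies between the finger pads; the fingertips stand 22 mm ahead of it and the grasp point (between the pads) lies 3 mm ahead of it; z points along the fingers, y is the line along which they close (so a half turn about z gives the same grasp; the last joint's range is limited). The gripper opens to 87 mm and grips with 3 to 60 N. Pads are 19 mm wide; open, the fingers measure 117 mm over their backs; the gripper's body (75 mm by 190 mm) begins 51 mm behind the grasp point.
Start: joints at [1.083, 0.527, 1.433, -0, 1.181, -0.178], TCP at [0.19, 0.595, 0.214] pointing down, gripper open.
Joint ranges: [-3.08, 3.08], [-0.75, 2.2], [0.22, 2.44], [-1.43, 4.57], [0, 2.65], [-2.85, 2.85]. Speed limits (rad/s): [2.79, 2.79, 3.14, 3.14, 3.14, 3.14].

### API

Orientations are given as a unit quaternion [x, y, z, w].
In Python, from rig import robot gives the robot as it stands.
- The arm moves only by the tool move_arm, never from a script. Its argument "series" is text: rows parted by semicolons, each of 6 numbers parted by spaces: the shift along the tool's x, y, z in mm, then the turn, a rotation vector about the tool's x, y, z in degrees. In form: dx dy dz ax ay az; .... A call has 1 to 8 rows; each row is the pose to reach, as a shift and turn from the pose commanded when the call began, along the tool's axes at that moment; what a row does not reach only later rows make up. A row lasts 1/12 s, in which the tool goes at most 41.7 mm and 7.16 degrees, less where a joint would pass 70% of its speed; a pose out of reach is approached as far as the arm can. A call with a gripper value outside its range is refused whole. "jaw" is the opening, from 0 (shut) to 1 (fully open), set as the call begins (left out, the last holds). The fingers move at their own pace and stop on an object; "newtons" is the grip in N (left out, the last holds). Time passes only in rows, so rows that repeat a pose let the fingers close. It gives the time, the measured TCP pose, the force, the opening and the grip force at its end, in the units of the state.
- robot.get_obs(): the state, without advancing time (a new reading comes with each control period).
- robot.camera(name): name is "side" or "top"; returns a dict with "img" (420x560x3 uint8, red, green, blue), "mtx" (3x3 intrinsics, pixels), "world_to_cam" (4x4, takes a point from world to camera coordinates). Camera axes: x right, y down, z forward; pixel columns grow to the right and rows downward; lengths in m; the calibration is good to about 2 mm. A picture is of the moment at which its call begins. There is no depth.
- robot.hand_in(): hands the job in; it is judged then, once.
Trained networks look in a picture, given as the dict that the camera call returned (one of the last four; its "shot" number tells which), for a name from the list of things; names that differ only in an ending like _2 or _b are one class to them, and where a whole thing is asked for, a point or a joint stands for the part that bears it (a point fixed in the world has none). Each returns a list of dicts, best first, with "p" (0 to 1); they miss things now and then, are a little off and sometimes report something else, mostly with a low value. They report only what shows in the picture. A call takes as long as a camera call.
- robot.search_frame(picture, thing): "xyz" ([x, y, z] in m, in world coordinates, good to about 4 mm: the middle of the surface that is visible of it).
- robot.tip_of(picture, thing): "xyz" ([x, y, z] in m, in world coordinates, good to about 4 mm: a listed point, or the origin of a listed thing).
The state is a dict: "time": time; "q": joint angles; "joint_velocities": joint speeds; "joint_torque": joint torques, N m; "position": TCP position; "tool_rot": TCP orientation; "ft_force": force on the tool from outside, world axes, zero at the start; "moment": the same for the moment, N m; "grip_width": finger opening in m; "grip_force": force on a finger pad.
Only numpy, scipy, OpenCV 4.12 (cv2) and the standard library are available. Lean on these libraries where they do the work, as an engineer would, in place of code of your own. Each camera call takes 0.05 s, during which the arm holds its last target. There are 200 camera calls.

### The job

Five small things lie mixed up on the white mat: two gears, a ring nut, a bottle and a jar. Put each into the grey tray whose fixed sample is of its kind (gear with gear, ring nut with ring nut, bottle and jar with the bottle), each resting upright and flat on the tray's own floor, not on or against another part so that it leans. Leave the motor and the roll of tape where they are.

Things in the scene. Friction and masses are not known exactly. Their poses are not given: they have to be found in the camera images.
- gear_tray: The tray for gears: grey tray fixed to the bench, outside 142 (its x) by 98 (its y) by 22 mm high, walls 3 mm, floor at z = +10 mm. Origin: centre of its underside; x runs along its length, away from the robot. A sample gear (flat steel, 30 mm across, 13 mm high) is fixed on its floor at x = +46 mm, y = 0. The trays differ only in the sample; their order varies.
- nut_tray: The tray for ring nuts: grey tray fixed to the bench, outside 142 (its x) by 98 (its y) by 22 mm high, walls 3 mm, floor at z = +10 mm. Origin: centre of its underside; x runs along its length, away from the robot. A sample ring nut (dark ring, 24 mm across, 16 mm high) is fixed on its floor at x = +46 mm, y = 0. The trays differ only in the sample; their order varies.
- bottle_tray: The tray for bottles and jars: grey tray fixed to the bench, outside 142 (its x) by 98 (its y) by 22 mm high, walls 3 mm, floor at z = +10 mm. Origin: centre of its underside; x runs along its length, away from the robot. A sample bottle (pink, tall frosted cap, 28 mm across, 53 mm high) is fixed on its floor at x = +46 mm, y = 0. The trays differ only in the sample; their order varies.
- spur_gear: Loose flat steel gear, 29 mm across; toothed rim 6 mm thick with a narrower hub on top, 13 mm high in all; lies hub up. Grip it low, across the rim. Origin: centre of its underside, z up. Starts on the 2 mm thick white mat.
- idler_gear: Loose flat steel gear, 30 mm across; toothed rim 6 mm thick with a small hub on top, 10 mm high in all; lies hub up. Grip it low, across the rim. Origin: centre of its underside, z up. Starts on the mat.
- ring_nut: Loose dark ring nut, a short open ring 21 mm across and 15 mm high, lying flat. Origin: centre of its underside, z up. Starts on the mat.
- pill_bottle: Loose white round bottle with a blue band and a white screw cap, 33 mm across, 50 mm high, upright. Origin: centre of its underside, z up. Starts on the mat.
- graphite_jar: Loose low round jar, dark blue with a white-edged screw lid, 33 mm across, 25 mm high, upright. Origin: centre of its underside, z up. Starts on the mat.
- motor: Black motor in its cage, 32 by 98 by 29 mm high, lying on the bench nearest the robot. Origin: centre of its underside. A bystander, loose.
- tape_roll: Roll of white tape in a green ring, 60 mm across, 17 mm high, lying behind the mat, right of a fixed drawer chest 172 mm tall that stands behind the left-hand trays (keep carried parts clear of it). Origin: centre of its underside. A bystander, loose.

How it is judged:
By the outcome, as a careful person would: the job done as asked, in the order asked, and still so for the second after the job is handed in, with the robot touching nothing.
It also fails if it takes over 136 s, if anything falls off the work surface, if the arm or the gripper's body presses on something with over 40 N, if the wrist force passes 120 N, or if a joint passes its speed limit or range.

## Working session

There is one attempt and no reset: what is moved stays moved. The work goes in short steps, Python scripts to look and compute and a tool call to move; the robot and the scene stay as the last step left them, time stands still between calls to the robot, and variables do not carry over. Pictures are saved under pics/ and viewed, at most 14 in all, crops included, and the job is handed in when it is done.

Besides the shell and the picture viewer there is one more tool, called after "Request:" as name(argument=value, ...), one argument or row to a line, values as JSON. move_arm: Moves the arm, as the interface text tells. Its arguments: {"type":"object","properties":{"series":{"type":"string"},"jaw":{"type":"number"},"newtons":{"type":"number"}},"required":["series"]}

```bash
mkdir -p pics; cat > h.py <<'E'
import numpy as np, cv2
from rig import robot
from scipy.spatial.transform import Rotation as R
def snap(name,fn=None):
    c=robot.camera(name)
    if fn: cv2.imwrite('pics/'+fn,c['img'][:,:,::-1])
    return c
def ray(c,u,v,z):
    T=np.array(c['world_to_cam']);K=np.array(c['mtx'])
    d=T[:3,:3].T@np.linalg.solve(K,[u,v,1]);o=-T[:3,:3].T@T[:3,3]
    return o+d*(z-o[2])/d[2]
def proj(c,p):
    T=np.array(c['world_to_cam']);K=np.array(c['mtx'])
    q=K@(T[:3,:3]@np.array(p)+T[:3,3]);return q[:2]/q[2]
E
python3 - <<'E'
from h import *
np.set_printoptions(precision=4,suppress=True)
o=robot.get_obs();print(o['time'],o['position'],o['tool_rot'],R.from_quat(o['tool_rot']).as_matrix())
for n in ['top','side']:
    c=snap(n,n+'1.png')
    T=np.array(c['world_to_cam']);print(n,-T[:3,:3].T@T[:3,3],T[2,:3])
    for t in 'gear_tray nut_tray bottle_tray spur_gear idler_gear ring_nut pill_bottle graphite_jar motor tape_roll'.split():
        print(t,[(np.round(d['xyz'],3),round(d['p'],2),proj(c,d['xyz']).round()) for d in robot.tip_of(c,t)[:2]])
E
```

```text
0.0 [0.1896 0.5948 0.2126] [ 0.1538  0.9881 -0.001  -0.0003] [[-0.9527  0.3039 -0.001 ]
 [ 0.3039  0.9527 -0.0019]
 [ 0.0004 -0.0021 -1.    ]]
top [ 0.4535 -0.0992  1.045 ] [ 0.084  -0.0127 -0.9964]
gear_tray [(array([ 0.433, -0.36 , -0.002]), 0.91, array([394., 249.]))]
nut_tray [(array([ 0.474,  0.03 , -0.001]), 0.61, array([217., 236.]))]
bottle_tray [(array([0.447, 0.166, 0.001]), 0.87, array([156., 250.]))]
spur_gear [(array([ 0.438, -0.198,  0.003]), 0.62, array([321., 249.]))]
idler_gear [(array([ 0.597, -0.211,  0.004]), 0.7, array([324., 177.]))]
ring_nut [(array([ 0.435, -0.118, -0.   ]), 0.57, array([285., 251.]))]
pill_bottle [(array([ 0.522, -0.127,  0.001]), 0.59, array([288., 212.]))]
graphite_jar [(array([ 0.599, -0.127, -0.004]), 0.68, array([287., 178.])), (array([0.446, 0.164, 0.001]), 0.53, array([157., 250.]))]
motor []
tape_roll [(array([ 0.692, -0.086,  0.002]), 0.68, array([267., 137.]))]
side [ 0.2009 -0.8616  0.6201] [ 0.3163  0.7511 -0.5794]
gear_tray [(array([ 0.439, -0.356,  0.004]), 0.94, array([292., 321.]))]
nut_tray [(array([0.47 , 0.033, 0.004]), 0.69, array([232., 196.]))]
bottle_tray [(array([ 0.518, -0.128,  0.   ]), 0.75, array([281., 232.])), (array([ 0.449,  0.166, -0.   ]), 0.66, array([206., 171.]))]
spur_gear [(array([ 0.438, -0.198, -0.   ]), 0.71, array([256., 264.]))]
idler_gear [(array([ 0.594, -0.211,  0.004]), 0.72, array([334., 246.]))]
ring_nut [(array([ 0.432, -0.117,  0.001]), 0.57, array([239., 239.]))]
pill_bottle []
graphite_jar [(array([ 0.607, -0.125,  0.003]), 0.64, array([319., 220.])), (array([ 0.436, -0.353,  0.002]), 0.63, array([289., 322.]))]
motor [(array([ 0.353, -0.168, -0.001]), 0.63, array([207., 266.]))]
tape_roll [(array([ 0.687, -0.084,  0.003]), 0.89, array([344., 201.]))]
```

View pics/top1.png

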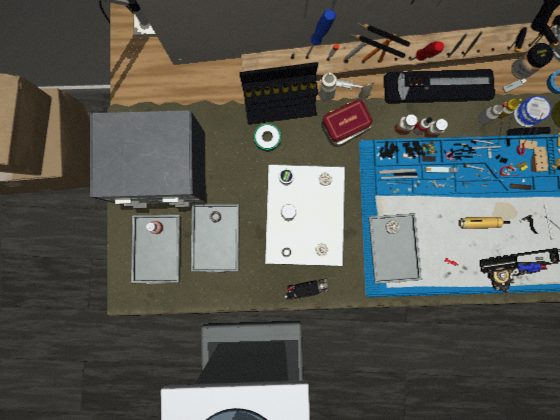

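View pics/side1.png

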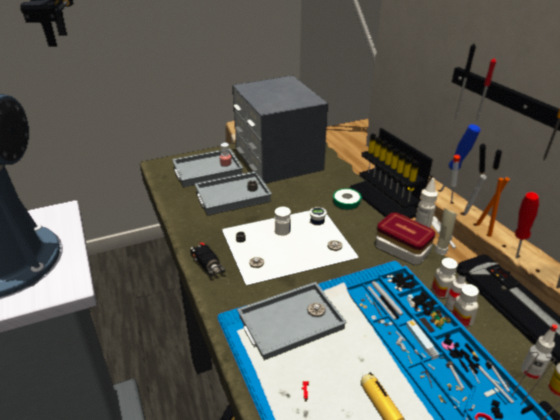

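Top view: the bottle tray is at about (156,250), the nut tray at (215,238) and the gear tray at (395,247). On the mat are the jar (287,176), idler (325,179), bottle (289,212), nut (287,252) and spur gear (321,249). The side view agrees with this, and the chest front sits just behind the left trays. I'll start moving.

Request:
move_arm(
  series="-309 -211 0 0 0 -17.7;-309 -211 0 0 0 -17.7;-309 -211 0 0 0 -17.7;-309 -211 0 0 0 -17.7;-309 -211 0 0 0 -17.7;-309 -211 0 0 0 -17.7;-309 -211 0 0 0 -17.7;-309 -211 0 0 0 -17.7",
  jaw=0.6,
  newtons=20,
)

```text
time: 1.77
position: [0.394, 0.3337, 0.2138]
tool_rot: [-0.0, 1.0, 0.0, 0.0]
ft_force: [-0.1, 0.3, 0.8]
grip_width: 0.0534
grip_force: 0.0
```

```bash
python3 - <<'E'
from h import *
np.set_printoptions(precision=4,suppress=True)
c=snap('top'); s=snap('side')
o=robot.get_obs();print(o['time'],o['position'],R.from_quat(o['tool_rot']).as_matrix())
# refine on mat: centroids of non-white blobs inside mat
M=c['img'].min(2)
for n,x,y,h in [('spur',.438,-.198,.008),('idler',.596,-.211,.008),('nut',.434,-.118,.017),('bottle',.521,-.128,.052),('jar',.602,-.126,.027)]:
    u,v=proj(c,[x,y,h]).round().astype(int)
    w=M[v-12:v+13,u-12:u+13]; m=(w<200).astype(np.uint8)
    k,l,st,ce=cv2.connectedComponentsWithStats(m); i=1+st[1:,4].argmax()
    print(n,st[i],ray(c,u-12+ce[i][0],v-12+ce[i][1],h/2+.002)[:2])
for a in ['gear_tray','nut_tray','bottle_tray']:
    for k in (c,s):print(a,[(np.round(d['xyz'],3),round(d['p'],2)) for d in robot.search_frame(k,a)[:1]])
for u,v in [(133,217),(178,215),(180,281),(133,283),(193,206),(237,206),(238,271),(193,270),(371,219),(412,214),(418,278),(378,283)]: print(ray(c,u,v,.022)[:2])
E
```

```text
1.8667 [0.3974 0.3312 0.2139] [[-1.      0.0072  0.0028]
 [ 0.0072  1.     -0.001 ]
 [-0.0028 -0.0009 -1.    ]]
spur [  6   6  13  13 104] [ 0.4368 -0.1984]
idler [  6   7  13  14 133] [ 0.5925 -0.2117]
nut [ 8  7 11 10 62] [ 0.4344 -0.12  ]
bottle [ 4 10 16 13 55] [ 0.5093 -0.1247]
jar [  4   5  16  18 172] [ 0.5986 -0.1244]
gear_tray [(array([ 0.436, -0.359,  0.008]), 0.95)]
gear_tray [(array([ 0.433, -0.36 ,  0.012]), 0.81)]
nut_tray [(array([0.474, 0.033, 0.009]), 0.6)]
nut_tray [(array([0.466, 0.026, 0.014]), 0.76)]
bottle_tray [(array([ 0.691, -0.085,  0.018]), 0.7)]
bottle_tray [(array([0.449, 0.153, 0.009]), 0.79)]
[0.519  0.2094]
[0.5206 0.112 ]
[0.3785 0.1092]
[0.3773 0.2097]
[0.5393 0.0792]
[ 0.5366 -0.0164]
[ 0.3962 -0.0157]
[0.4012 0.081 ]
[ 0.5001 -0.3075]
[ 0.5085 -0.3977]
[ 0.3699 -0.4035]
[ 0.3618 -0.3165]
```

Request:
move_arm(
  series="-37 -450 60 0 0 0;-37 -450 60 0 0 0;-37 -450 60 0 0 0;-37 -450 60 0 0 0;-37 -450 60 0 0 0;-37 -450 60 0 0 0;-37 -450 60 0 0 0;-37 -450 60 0 0 0",
)

```text
time: 2.83
position: [0.4201, 0.0055, 0.1696]
tool_rot: [-0.002, 1.0, -0.0, 0.0]
ft_force: [0.4, -0.3, -0.3]
grip_width: 0.0525
grip_force: 0.0
```

Request:
move_arm(
  series="-11 -120 60 0 0 0;-11 -120 60 0 0 0;-11 -120 60 0 0 0;-11 -120 60 0 0 0;-11 -120 100 0 0 0;-11 -120 100 0 0 0;-11 -120 100 0 0 0",
)

```text
time: 3.42
position: [0.4292, -0.1117, 0.068]
tool_rot: [-0.001, 1.0, 0.002, -0.003]
ft_force: [-0.6, -0.6, 0.6]
grip_width: 0.0524
grip_force: 0.0
```

```bash
python3 - <<'E'
from h import *
np.set_printoptions(precision=4,suppress=True)
snap('side','s2.png')
o=robot.get_obs();print(o['time'],o['position'],R.from_quat(o['tool_rot']).as_matrix())
i=cv2.imread('pics/s2.png')[150:300,150:350];cv2.imwrite('pics/s2c.png',cv2.resize(i,None,fx=4,fy=4,interpolation=cv2.INTER_CUBIC))
E
```

```text
3.4667 [ 0.4305 -0.1123  0.0697] [[-1.     -0.0024 -0.0025]
 [-0.0024  1.      0.0015]
 [ 0.0025  0.0015 -1.    ]]
```

View pics/s2c.png

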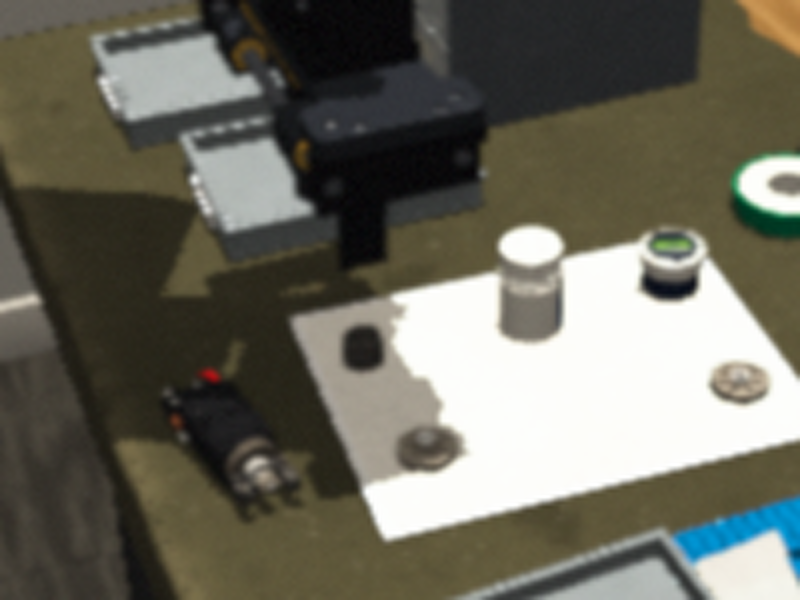

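The side view shows the finger over the mat's near-left corner with the nut (crop 362,348) right below it, and a clear path. I'll descend.

Request:
move_arm(
  series="-2 -2 20 0 0 0;-2 -2 40 0 0 0;-2 -2 44 0 0 0;-2 -2 44 0 0 0;-2 -2 44 0 0 0",
)

```text
time: 3.88
position: [0.434, -0.1157, 0.0276]
tool_rot: [-0.001, 1.0, -0.001, 0.001]
ft_force: [-0.8, 0.5, 1.0]
grip_width: 0.0522
grip_force: 0.0
```

Request:
move_arm(
  series="0 -2 0 0 0 0;0 -2 0 0 0 0;0 -2 0 0 0 0;0 -2 0 0 0 0;0 -2 0 0 0 0;0 -2 0 0 0 0;0 -2 0 0 0 0;0 -2 0 0 0 0",
  jaw=0,
)

```text
time: 4.55
position: [0.4331, -0.118, 0.0256]
tool_rot: [-0.0, 1.0, 0.0, -0.0]
ft_force: [0.2, -0.6, -1.1]
grip_width: 0.007
grip_force: 0.0
```

```bash
python3 - <<'E'
from h import *
snap('side','s3.png');print(robot.get_obs()['grip_width'])
a=cv2.imread('pics/s3.png')[190:280,190:310]
b=snap('top','t3.png');b=cv2.imread('pics/t3.png')[190:280,230:350]
cv2.imwrite('pics/s3c.png',np.vstack([cv2.resize(x,None,fx=3.3,fy=3.3,interpolation=cv2.INTER_CUBIC) for x in (a,b)]))
E
```

```text
0.004511821770234043
```

View pics/s3c.png

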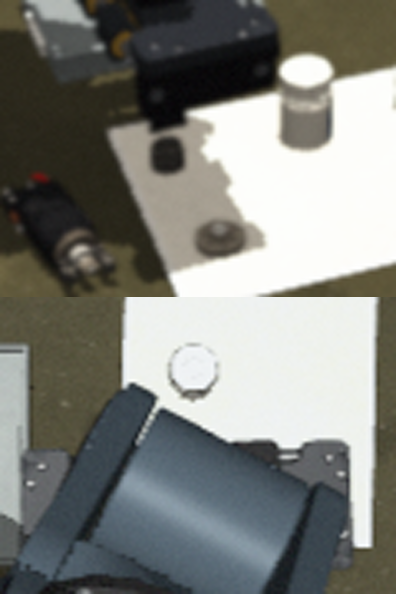

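```bash
python3 - <<'E'
from h import *
np.set_printoptions(precision=4,suppress=True)
s=snap('side');t=snap('top')
o=robot.get_obs();p=o['position'];print(p,o['ft_force'],o['grip_width'],o['q'])
for z in (-.022,0,.048):print('tool',z,proj(s,p+[0,0,z]),proj(t,p+[0,0,z]))
for n in (.002,.017):print('nut',proj(s,[.434,-.119,n]),proj(t,[.434,-.119,n]))
for k in (s,t):print([(np.round(d['xyz'],3),round(d['p'],2)) for d in robot.tip_of(k,'ring_nut')[:2]])
a=s['img'][150:280,190:310,::-1]
cv2.imwrite('pics/s4.png',cv2.resize(a,None,fx=4.5,fy=4.5,interpolation=cv2.INTER_CUBIC))
E
```

```text
[ 0.4331 -0.118   0.0255] [ 0.4542  0.0417 -0.5538] 0.0008076182734994288 [-0.5159  0.6546  2.0136 -0.      0.4737 -2.0868]
tool -0.022 [239.1321 238.5304] [284.8493 252.2438]
tool 0 [238.5974 229.6756] [285.0397 252.4389]
tool 0.048 [237.3809 209.5301] [285.4851 252.8954]
nut [239.7627 239.3171] [285.2659 251.8097]
nut [239.4054 233.3144] [285.4007 251.9353]
[(array([ 0.434, -0.123,  0.001]), 0.65)]
[]
```

View pics/s4.png

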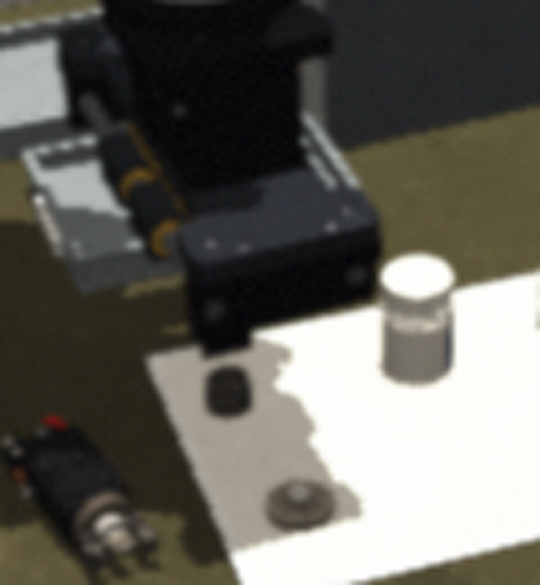

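```bash
python3 - <<'E'
from h import *
np.set_printoptions(precision=4,suppress=True)
s=snap('side');t=snap('top');o=robot.get_obs();p=o['position'];print(p)
from scipy.optimize import brentq
f=lambda u,v,y:brentq(lambda z:proj(s,ray(s,u,v,z))[0]*0+ray(s,u,v,z)[1]-y,-.3,.5)
for u,v,y in [(240.4,228.2,-.118),(230,205.5,-.213),(274,198,-.213),(273,213,-.213),(232,225.5,-.213)]:
    z=f(u,v,y);print(u,v,ray(s,u,v,z))
# shadow-free check: top-view body extent at various heights
for z in (.07,.1,.14):print(z,ray(t,237.5,252,z),ray(t,336,252,z))
E
```

```text
[ 0.4332 -0.118   0.0256]
240.4 228.2 [ 0.437 -0.118  0.028]
230 205.5 [ 0.3913 -0.213   0.1548]
274 198 [ 0.469  -0.213   0.1488]
273 213 [ 0.4669 -0.213   0.1184]
232 225.5 [ 0.3923 -0.213   0.1137]
0.07 [ 0.4377 -0.0194  0.07  ] [ 0.4319 -0.2224  0.07  ]
0.1 [ 0.4382 -0.0218  0.1   ] [ 0.4325 -0.2186  0.1   ]
0.14 [ 0.4388 -0.0251  0.14  ] [ 0.4334 -0.2135  0.14  ]
```

The side view puts the fingertips at about z = 28 mm where the state implies 4 mm. The fingers also closed above the nut without moving it, so the hand really sits about 25 mm high. I'll reopen and come down in small steps, watching the force.

Request:
move_arm(
  series="0 0 0 0 0 0;0 0 0 0 0 0;0 0 0 0 0 0;0 0 0 0 0 0;0 0 0 0 0 0;0 0 0 0 0 0;0 0 0 0 0 0;0 0 0 0 0 0",
  jaw=0.6,
)

```text
time: 5.62
position: [0.4332, -0.118, 0.0257]
tool_rot: [-0.0, 1.0, -0.0, 0.0]
ft_force: [0.3, 0.6, -0.9]
grip_width: 0.0456
grip_force: 0.0
```

Request:
move_arm(
  series="0 0 3 0 0 0;0 0 6 0 0 0;0 0 9 0 0 0;0 0 12 0 0 0;0 0 12 0 0 0",
)

```text
time: 6.03
position: [0.4328, -0.1179, 0.013]
tool_rot: [-0.0, 1.0, 0.0, -0.001]
ft_force: [-0.8, 0.5, -0.5]
grip_width: 0.052
grip_force: 0.0
```

Request:
move_arm(
  series="0 0 2 0 0 0;0 0 4 0 0 0;0 0 6 0 0 0;0 0 6 0 0 0;0 0 6 0 0 0",
)

```text
time: 6.45
position: [0.4331, -0.118, 0.0075]
tool_rot: [-0.0, 1.0, 0.0, -0.0]
ft_force: [-0.1, 0.1, -0.1]
grip_width: 0.0524
grip_force: 0.0
```

```bash
python3 - <<'E'
from h import *
s=snap('side');print(robot.get_obs()['position'],robot.get_obs()['ft_force'])
a=s['img'][170:270,200:320,::-1]
cv2.imwrite('pics/s5.png',cv2.resize(a,None,fx=6,fy=6,interpolation=cv2.INTER_CUBIC))
E
```

```text
[ 0.43319237 -0.1180519   0.00761493] [-1.01565961  0.26871874  0.04497918]
```

View pics/s5.png

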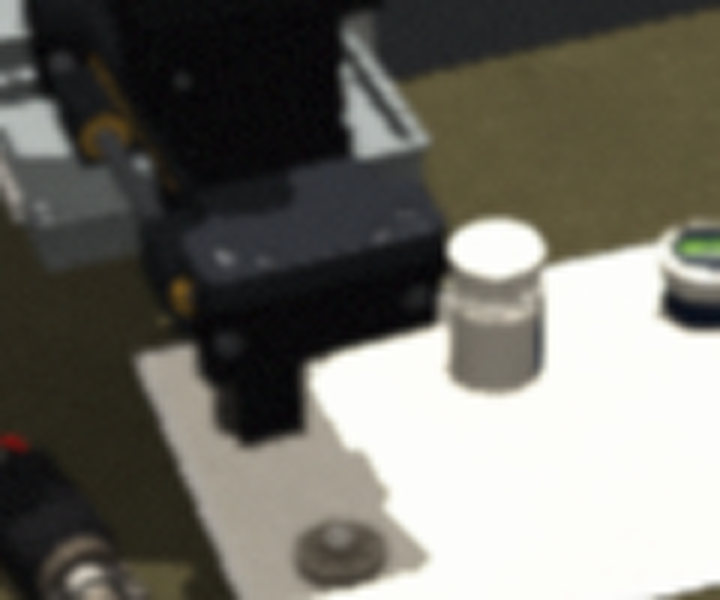

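The near finger now hides the nut. Its tip at crop (265,440) still shows about 1 cm above the mat, with no contact force. I'll keep going down gently.

Request:
move_arm(
  series="0 0 2 0 0 0;0 0 3 0 0 0;0 0 4 0 0 0;0 0 5 0 0 0;0 0 5 0 0 0",
)

```text
time: 6.92
position: [0.4331, -0.118, 0.0025]
tool_rot: [-0.0, 1.0, 0.0, -0.0]
ft_force: [-0.2, 0.2, -0.2]
grip_width: 0.0521
grip_force: 0.0
```

Request:
move_arm(
  series="0 0 1 0 0 0;0 0 2 0 0 0;0 0 2 0 0 0;0 0 2 0 0 0",
)

```text
time: 7.25
position: [0.4331, -0.118, 0.0006]
tool_rot: [-0.0, 1.0, 0.0, -0.0]
ft_force: [-0.2, -0.2, -0.3]
grip_width: 0.0522
grip_force: 0.0
```

Request:
move_arm(
  series="0 0 1 0 0 0;0 0 2 0 0 0;0 0 2 0 0 0;0 0 2 0 0 0",
)

```text
time: 7.58
position: [0.4332, -0.1181, -0.0014]
tool_rot: [-0.0, 1.0, 0.0, -0.0]
ft_force: [0.0, 1.1, 0.2]
grip_width: 0.0524
grip_force: 0.0
```

Request:
move_arm(
  series="0 0 1 0 0 0;0 0 2 0 0 0;0 0 2 0 0 0;0 0 2 0 0 0",
)

```text
time: 7.92
position: [0.4331, -0.118, -0.0034]
tool_rot: [-0.0, 1.0, 0.0, -0.0]
ft_force: [1.3, 0.2, 0.2]
grip_width: 0.052
grip_force: 0.0
```

Request:
move_arm(
  series="0 0 1 0 0 0;0 0 2 0 0 0;0 0 2 0 0 0;0 0 2 0 0 0",
)

```text
time: 8.25
position: [0.4331, -0.118, -0.0054]
tool_rot: [-0.0, 1.0, 0.0, -0.0]
ft_force: [-0.0, 0.3, 0.4]
grip_width: 0.0521
grip_force: 0.0
```

```bash
python3 - <<'E'
from h import *
s=snap('side');print(robot.get_obs()['position'],robot.get_obs()['ft_force'])
a=s['img'][170:270,200:320,::-1]
cv2.imwrite('pics/s6.png',cv2.resize(a,None,fx=6,fy=6,interpolation=cv2.INTER_CUBIC))
E
```

```text
[ 0.43315486 -0.11803081 -0.00538881] [ 0.05161087 -0.65293293  0.2852536 ]
```

View pics/s6.png

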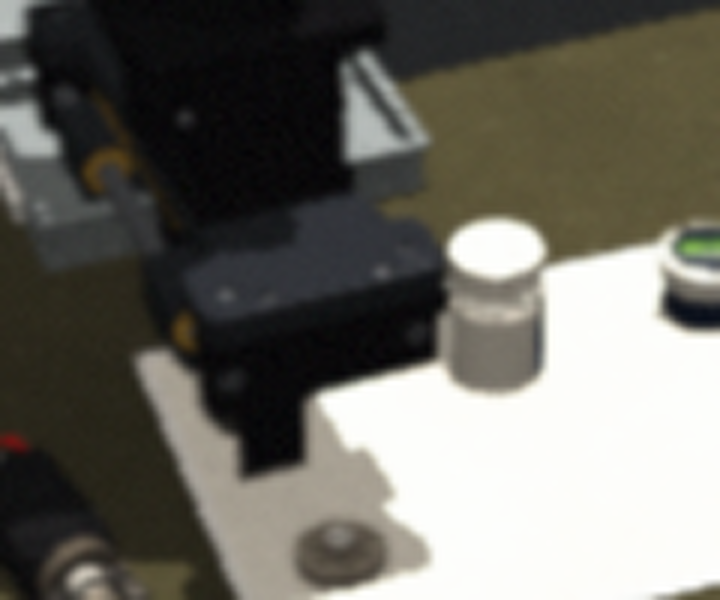

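Tip at crop (275,470), which is still 8–10 mm up once I allow for the finger's outer face. The finger and the body edges both give a constant 36 mm offset. I'll go 4 mm further, then close.

Request:
move_arm(
  series="0 0 2 0 0 0;0 0 3 0 0 0;0 0 4 0 0 0;0 0 4 0 0 0",
)

```text
time: 8.63
position: [0.4334, -0.1181, -0.0067]
tool_rot: [-0.0, 1.0, -0.001, 0.001]
ft_force: [-2.7, 1.5, 29.2]
grip_width: 0.0524
grip_force: 14.8
```

Request:
move_arm(
  series="0 0 0 0 0 0;0 0 0 0 0 0;0 0 0 0 0 0;0 0 0 0 0 0;0 0 0 0 0 0;0 0 0 0 0 0;0 0 0 0 0 0;0 0 0 0 0 0",
  jaw=0,
)

```text
time: 9.3
position: [0.4341, -0.1181, -0.0067]
tool_rot: [0.0, 1.0, -0.001, 0.002]
ft_force: [-1.1, 3.4, 28.3]
grip_width: 0.0194
grip_force: 23.7
```

Mat contact shows at TCP z of about −6.5 mm, so the real tip is at TCP z + 8.5 mm, and the nut is gripped at 19.4 mm. Next I lift it and carry it to the nut tray.

Request:
move_arm(
  series="0 0 -30 0 0 0;0 0 -70 0 0 0;0 0 -110 0 0 0;0 0 -110 0 0 0;-21 75 -110 0 0 0;-21 150 -110 0 0 0;-21 150 -110 0 0 0;-21 150 -110 0 0 0",
)

```text
time: 9.97
position: [0.4533, 0.0346, 0.1005]
tool_rot: [-0.0, 1.0, 0.0, -0.0]
ft_force: [0.1, 0.9, 0.3]
grip_width: 0.0196
grip_force: 20.0
```

Request:
move_arm(
  series="0 0 0 0 0 0;0 0 0 0 0 0;0 0 0 0 0 0",
)

```text
time: 10.22
position: [0.4541, 0.0317, 0.1004]
tool_rot: [-0.0, 1.0, -0.0, -0.0]
ft_force: [0.1, -0.8, -0.6]
grip_width: 0.0195
grip_force: 20.0
```

Request:
move_arm(
  series="0 0 35 0 0 0;0 0 65 0 0 0;0 0 85 0 0 0;0 0 93 0 0 0;0 0 96 0 0 0;0 0 98 0 0 0;0 0 98 0 0 0",
)

```text
time: 10.8
position: [0.4547, 0.0313, 0.003]
tool_rot: [0.0, 1.0, -0.0, 0.001]
ft_force: [-0.2, -0.7, -0.0]
grip_width: 0.0191
grip_force: 20.0
```

```bash
python3 - <<'E'
from h import *
s=snap('side');t=snap('top');print(robot.get_obs()['position'],robot.get_obs()['ft_force'])
a=s['img'][130:240,160:300,::-1]
cv2.imwrite('pics/s7.png',cv2.resize(a,None,fx=5,fy=5,interpolation=cv2.INTER_CUBIC))
E
```

```text
[0.45492368 0.03158159 0.00356929] [0.45910507 0.07498437 0.12768369]
```

View pics/s7.png

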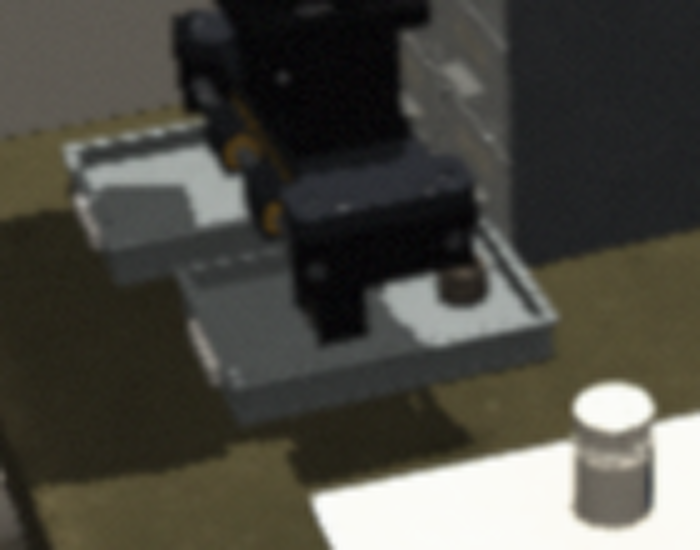

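The fingers are inside the nut tray, with the sample to the right at (462,285) and well clear. I'll lower to contact and release.

Request:
move_arm(
  series="0 0 1 0 0 0;0 0 1 0 0 0;0 0 1 0 0 0",
)

```text
time: 11.15
position: [0.4545, 0.032, 0.0022]
tool_rot: [-0.0, 1.0, -0.0, 0.001]
ft_force: [0.5, 0.0, -0.0]
grip_width: 0.0192
grip_force: 20.0
```

Request:
move_arm(
  series="0 0 1 0 0 0;0 0 1 0 0 0;0 0 1 0 0 0",
)

```text
time: 11.4
position: [0.4545, 0.032, 0.0014]
tool_rot: [-0.0, 1.0, -0.0, 0.001]
ft_force: [0.1, -0.2, 6.9]
grip_width: 0.019
grip_force: 23.6
```

Request:
move_arm(
  series="0 0 0 0 0 0;0 0 0 0 0 0;0 0 0 0 0 0;0 0 0 0 0 0;0 0 -20 0 0 0;0 0 -60 0 0 0;0 0 -100 0 0 0;0 0 -100 0 0 0",
  jaw=0.45,
)

```text
time: 12.07
position: [0.4581, 0.0315, 0.1062]
tool_rot: [-0.0, 1.0, -0.001, 0.006]
ft_force: [0.9, 0.5, 0.3]
grip_width: 0.039
grip_force: 0.0
```

Request:
move_arm(
  series="0 -80 0 0 0 0;-66 -159 0 0 0 0;-66 -159 0 0 0 0;-66 -159 0 0 0 0;-66 -159 0 0 0 0;-66 -159 0 0 0 0;-66 -159 0 0 0 0;-66 -159 0 0 0 0",
  jaw=0.65,
)

```text
time: 12.73
position: [0.5181, -0.1251, 0.1]
tool_rot: [-0.0, 1.0, 0.001, -0.002]
ft_force: [0.1, -0.2, -0.5]
grip_width: 0.0564
grip_force: 0.0
```

```bash
python3 - <<'E'
from h import *
s=snap('side');t=snap('top');print(robot.get_obs()['position'],robot.get_obs()['ft_force'])
for th in ['pill_bottle','ring_nut']:
  for k in (s,t):print(th,[(np.round(d['xyz'],3),round(d['p'],2)) for d in robot.tip_of(k,th)[:3]])
a=s['img'][130:260,160:340,::-1]
cv2.imwrite('pics/s8.png',cv2.resize(a,None,fx=4,fy=4,interpolation=cv2.INTER_CUBIC))
E
```

```text
[ 0.51853623 -0.12493344  0.10032482] [-0.02926233  0.01726562  0.59218627]
pill_bottle [(array([ 0.522, -0.125,  0.003]), 0.93), (array([ 0.684, -0.086,  0.   ]), 0.48)]
pill_bottle []
ring_nut [(array([0.45 , 0.031, 0.014]), 0.46)]
ring_nut []
```

View pics/s8.png

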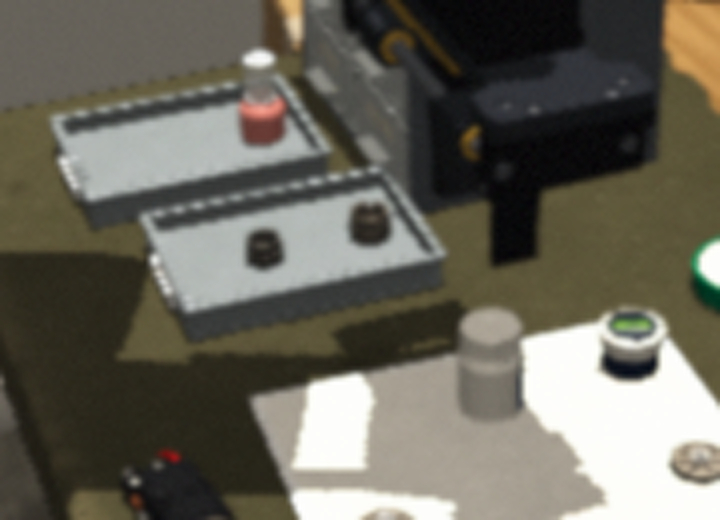

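The nut stands flat in its tray at (265,248), clear of the sample, and the bottle is under the gripper at (490,365). Next I pick the bottle.

Request:
move_arm(
  series="-3 -1 35 0 0 0;-3 -1 65 0 0 0;-3 -1 85 0 0 0;-3 -1 95 0 0 0;-3 -1 97 0 0 0;-3 -1 97 0 0 0",
)

```text
time: 13.53
position: [0.5231, -0.1278, 0.0034]
tool_rot: [-0.0, 1.0, 0.0, -0.0]
ft_force: [0.8, -0.2, 0.2]
grip_width: 0.0564
grip_force: 0.0
```

Request:
move_arm(
  series="0 0 0 0 0 0;0 0 0 0 0 0;0 0 0 0 0 0;0 0 0 0 0 0;0 0 0 0 0 0;0 0 0 0 0 0",
  jaw=0,
  newtons=15,
)

```text
time: 14.03
position: [0.5236, -0.1282, 0.0044]
tool_rot: [-0.0, 1.0, -0.0, 0.001]
ft_force: [-0.2, 0.4, 4.2]
grip_width: 0.032
grip_force: 15.0
```

Request:
move_arm(
  series="0 0 -40 0 0 0;0 0 -80 0 0 0;0 0 -117 0 0 0;40 0 -117 0 0 0;82 0 -117 0 0 0;82 40 -117 0 0 0;82 80 -117 0 0 0;82 120 -117 0 0 0",
)

```text
time: 14.7
position: [0.4404, -0.0084, 0.121]
tool_rot: [0.003, 1.0, -0.0, 0.0]
ft_force: [1.5, -0.1, 0.2]
grip_width: 0.0322
grip_force: 15.0
```

Request:
move_arm(
  series="0 40 0 0 0 0;0 80 0 0 0 0;0 120 0 0 0 0;0 150 0 0 0 0;0 168 0 0 0 0;0 168 0 0 0 0;0 168 0 0 0 0;0 168 0 0 0 0",
)

```text
time: 15.37
position: [0.4409, 0.1594, 0.1206]
tool_rot: [-0.0, 1.0, -0.0, -0.0]
ft_force: [-0.3, 1.9, 0.2]
grip_width: 0.0316
grip_force: 15.0
```

Request:
move_arm(
  series="0 0 40 0 0 0;0 0 75 0 0 0;0 0 95 0 0 0;0 0 104 0 0 0;0 0 107 0 0 0;0 0 108 0 0 0;0 0 108 0 0 0;0 0 108 0 0 0",
)

```text
time: 16.03
position: [0.4423, 0.1597, 0.0137]
tool_rot: [0.0, 1.0, 0.0, 0.001]
ft_force: [-0.2, -0.1, -0.1]
grip_width: 0.0322
grip_force: 15.0
```

Request:
move_arm(
  series="0 0 0.5 0 0 0;0 0 1 0 0 0;0 0 1 0 0 0;0 0 1 0 0 0",
)

```text
time: 16.37
position: [0.4419, 0.1601, 0.0123]
tool_rot: [-0.0, 1.0, 0.0, 0.001]
ft_force: [1.0, -0.1, 5.7]
grip_width: 0.0319
grip_force: 15.0
```

Request:
move_arm(
  series="0 0 0 0 0 0;0 0 0 0 0 0;0 0 0 0 0 0;0 0 0 0 0 0;0 0 -20 0 0 0;0 0 -60 0 0 0;0 0 -100 0 0 0;0 0 -105 0 0 0",
  jaw=0.53,
)

```text
time: 17.03
position: [0.4444, 0.1605, 0.1214]
tool_rot: [-0.0, 1.0, 0.001, 0.005]
ft_force: [0.1, 1.7, 0.0]
grip_width: 0.046
grip_force: 0.0
```

Request:
move_arm(
  series="0 -40 0 0 0 0;0 -80 0 0 0 0;0 -120 0 0 0 0;0 -160 0 0 0 0;0 -200 0 0 0 0;0 -240 0 0 0 0;-25 -270 0 0 0 0;-60 -286 0 0 0 0",
  jaw=0.65,
)

```text
time: 17.7
position: [0.4985, -0.129, 0.1158]
tool_rot: [0.002, 1.0, 0.001, -0.002]
ft_force: [1.0, 0.4, -0.5]
grip_width: 0.0565
grip_force: 0.0
```

Request:
move_arm(
  series="-40 0 0 0 0 0;-80 0 0 0 0 0;-99 0 0 0 0 0;-99 0 0 0 0 0;-99 0 0 0 0 0;-99 0 0 0 0 0",
)

```text
time: 18.2
position: [0.5979, -0.1252, 0.1155]
tool_rot: [-0.0, 1.0, 0.001, -0.002]
ft_force: [0.4, -0.0, -0.5]
grip_width: 0.0567
grip_force: 0.0
```

```bash
python3 - <<'E'
from h import *
s=snap('side');t=snap('top');print(robot.get_obs()['position'],robot.get_obs()['ft_force'])
for th in ['pill_bottle','graphite_jar','idler_gear','spur_gear']:
  for k in (s,t):print(th,[(np.round(d['xyz'],3),round(d['p'],2)) for d in robot.tip_of(k,th)[:3]])
a=s['img'][130:280,160:360,::-1]
cv2.imwrite('pics/s9.png',cv2.resize(a,None,fx=4,fy=4,interpolation=cv2.INTER_CUBIC))
E
```

```text
[ 0.59799508 -0.12543536  0.11606482] [-0.31557202 -0.3217342  -0.15838956]
pill_bottle [(array([0.439, 0.158, 0.008]), 0.76)]
pill_bottle [(array([0.44 , 0.163, 0.007]), 0.59)]
graphite_jar [(array([ 0.604, -0.123,  0.001]), 0.47)]
graphite_jar [(array([ 0.602, -0.127, -0.001]), 0.46)]
idler_gear [(array([ 0.596, -0.211,  0.005]), 0.54)]
idler_gear [(array([ 0.596, -0.213,  0.006]), 0.54)]
spur_gear [(array([ 0.436, -0.202, -0.001]), 0.5)]
spur_gear [(array([ 0.449,  0.164, -0.001]), 0.74), (array([ 0.436, -0.201,  0.003]), 0.62), (array([ 0.6  , -0.126,  0.   ]), 0.6)]
```

View pics/s9.png

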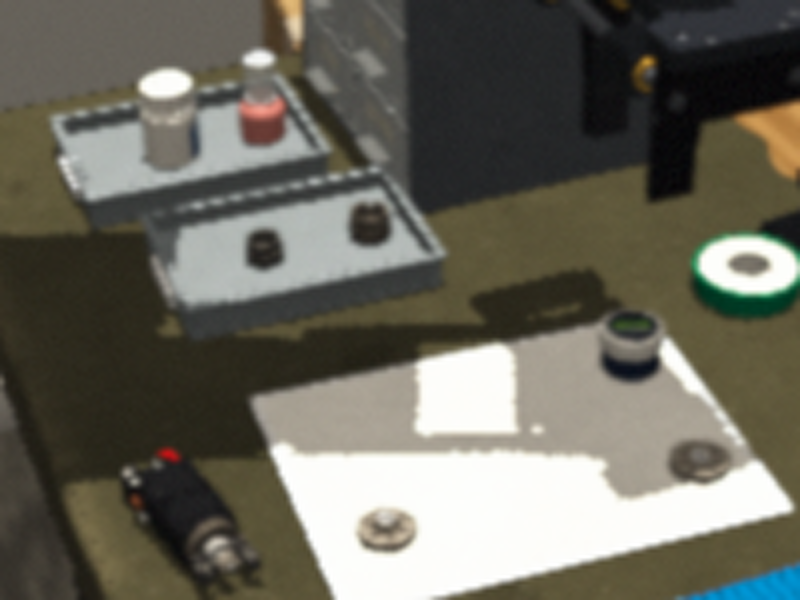

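The bottle stands in its tray beside the sample at (168,120). The jar (630,343) is under the open gripper, and the tape roll is clear of it. Next I pick the jar.

Request:
move_arm(
  series="-3 -1 40 0 0 0;-3 -1 75 0 0 0;-3 -1 100 0 0 0;-3 -1 112 0 0 0;-3 -1 116 0 0 0;-3 -1 116 0 0 0;-3 -1 116 0 0 0",
)

```text
time: 19.28
position: [0.6043, -0.1275, 0.0018]
tool_rot: [-0.0, 1.0, -0.0, 0.001]
ft_force: [0.2, 0.8, -0.4]
grip_width: 0.0566
grip_force: 0.0
```

Request:
move_arm(
  series="0 0 0 0 0 0;0 0 0 0 0 0;0 0 0 0 0 0;0 0 0 0 0 0;0 0 0 0 0 0;0 0 0 0 0 0",
  jaw=0,
)

```text
time: 19.78
position: [0.6035, -0.1271, 0.0013]
tool_rot: [-0.0, 1.0, -0.0, 0.0]
ft_force: [-1.0, 0.3, 3.6]
grip_width: 0.0313
grip_force: 15.0
```

Request:
move_arm(
  series="0 0 -40 0 0 0;0 0 -80 0 0 0;0 0 -119 0 0 0;40 0 -119 0 0 0;80 0 -119 0 0 0;120 0 -119 0 0 0;160 0 -119 0 0 0;200 0 -119 0 0 0",
)

```text
time: 20.45
position: [0.4014, -0.1267, 0.1199]
tool_rot: [-0.001, 1.0, -0.0, 0.0]
ft_force: [0.1, -0.3, -0.2]
grip_width: 0.0317
grip_force: 15.0
```

Request:
move_arm(
  series="0 40 0 0 0 0;0 80 0 0 0 0;0 120 0 0 0 0;0 160 0 0 0 0;0 200 0 0 0 0;0 240 0 0 0 0;0 270 0 0 0 0;0 287 0 0 0 0",
)

```text
time: 21.12
position: [0.4027, 0.1629, 0.1198]
tool_rot: [-0.002, 1.0, 0.0, 0.0]
ft_force: [0.6, -0.3, 0.0]
grip_width: 0.0315
grip_force: 15.0
```

Request:
move_arm(
  series="0 0 0 0 0 0;0 0 0 0 0 0;0 0 0 0 0 0;0 0 0 0 0 0",
)

```text
time: 21.45
position: [0.4032, 0.1589, 0.1196]
tool_rot: [0.001, 1.0, -0.0, -0.0]
ft_force: [0.5, 0.3, -0.8]
grip_width: 0.0316
grip_force: 15.0
```

Request:
move_arm(
  series="1 1 40 0 0 0;1 1 75 0 0 0;1 1 95 0 0 0;1 1 104 0 0 0;1 1 107 0 0 0;1 1 108 0 0 0;1 1 108 0 0 0;1 1 108 0 0 0",
)

```text
time: 22.12
position: [0.403, 0.1609, 0.0127]
tool_rot: [0.0, 1.0, 0.0, 0.001]
ft_force: [-0.7, -0.0, 0.3]
grip_width: 0.0318
grip_force: 15.0
```

Request:
move_arm(
  series="0 0 0.5 0 0 0;0 0 1 0 0 0;0 0 1 0 0 0;0 0 1 0 0 0",
)

```text
time: 22.45
position: [0.4024, 0.1611, 0.011]
tool_rot: [-0.0, 1.0, 0.0, 0.0]
ft_force: [0.0, -0.2, 0.0]
grip_width: 0.0319
grip_force: 15.0
```

Request:
move_arm(
  series="0 0 0.5 0 0 0;0 0 1.5 0 0 0;0 0 1.5 0 0 0;0 0 1.5 0 0 0",
)

```text
time: 22.78
position: [0.4022, 0.161, 0.0093]
tool_rot: [-0.0, 1.0, 0.0, 0.0]
ft_force: [-1.2, 0.3, 2.1]
grip_width: 0.0318
grip_force: 15.0
```

Request:
move_arm(
  series="0 0 0 0 0 0;0 0 0 0 0 0;0 0 0 0 0 0;0 0 0 0 0 0;0 0 -20 0 0 0;0 0 -60 0 0 0;0 0 -100 0 0 0;0 0 -108 0 0 0",
  jaw=0.52,
)

```text
time: 23.45
position: [0.4047, 0.1614, 0.1214]
tool_rot: [-0.0, 1.0, 0.001, 0.004]
ft_force: [0.5, -0.0, 0.7]
grip_width: 0.0452
grip_force: 0.0
```

Request:
move_arm(
  series="0 -40 0 0 0 0;0 -80 0 0 0 0;0 -120 0 0 0 0;0 -160 0 0 0 0;0 -200 0 0 0 0;0 -240 0 0 0 0;0 -280 0 0 0 0;0 -320 0 0 0 0",
  jaw=0.6,
)

```text
time: 24.12
position: [0.4014, -0.1608, 0.1167]
tool_rot: [0.0, 1.0, 0.0, -0.0]
ft_force: [0.1, 0.7, 0.8]
grip_width: 0.0521
grip_force: 0.0
```

Request:
move_arm(
  series="-35 -20 20 0 0 0;-35 -41 50 0 0 0;-35 -41 70 0 0 0;-35 -41 70 0 0 0;-35 -41 70 0 0 0;-35 -41 70 0 0 0",
)

```text
time: 24.62
position: [0.4366, -0.1991, 0.0474]
tool_rot: [-0.0, 1.0, 0.0, -0.0]
ft_force: [-0.3, -0.0, -0.6]
grip_width: 0.0525
grip_force: 0.0
```

```bash
python3 - <<'E'
from h import *
s=snap('side');t=snap('top');print(robot.get_obs()['position'],robot.get_obs()['ft_force'])
for th in ['graphite_jar','pill_bottle','spur_gear']:
  for k in (s,t):print(th,[(np.round(d['xyz'],3),round(d['p'],2)) for d in robot.tip_of(k,th)[:3]])
a=np.hstack([s['img'][130:330,160:340,::-1],t['img'][190:390,120:300,::-1]])
cv2.imwrite('pics/s10.png',cv2.resize(a,None,fx=2.2,fy=2.2,interpolation=cv2.INTER_CUBIC))
E
```

```text
[ 0.43746798 -0.19949221  0.04828491] [ 0.12984249  0.51256317 -0.32643578]
graphite_jar [(array([0.402, 0.162, 0.009]), 0.53), (array([ 0.593, -0.212,  0.002]), 0.21)]
graphite_jar [(array([0.474, 0.034, 0.001]), 0.52)]
pill_bottle [(array([0.435, 0.16 , 0.009]), 0.78)]
pill_bottle []
spur_gear [(array([ 0.437, -0.199,  0.   ]), 0.63)]
spur_gear []
```

View pics/s10.png

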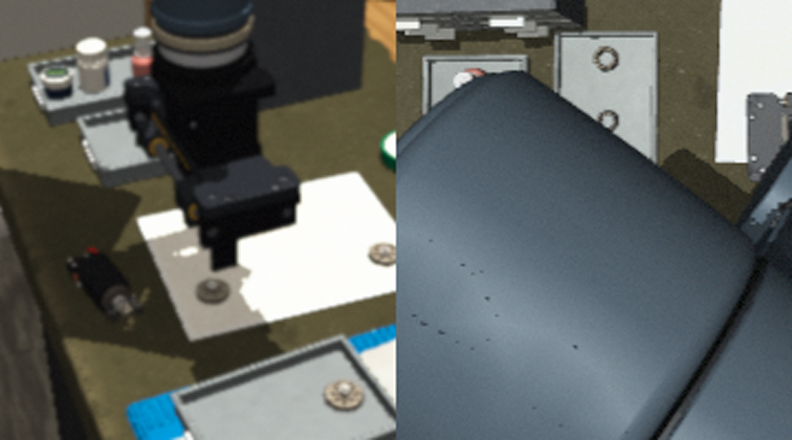

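The jar stands in the bottle tray at (57,82). The gripper is over the spur gear at (212,291). Next I descend onto its rim.

Request:
move_arm(
  series="0 0 20 0 0 0;0 0 40 0 0 0;0 0 48 0 0 0;0 0 51 0 0 0;0 0 52.5 0 0 0;0 0 52.5 0 0 0;0 0 52.5 0 0 0",
)

```text
time: 25.6
position: [0.4375, -0.2003, -0.0048]
tool_rot: [-0.0, 1.0, -0.0, 0.0]
ft_force: [-0.0, -0.6, -0.9]
grip_width: 0.0521
grip_force: 0.0
```

Request:
move_arm(
  series="0 0 0 0 0 0;0 0 0 0 0 0;0 0 0 0 0 0;0 0 0 0 0 0;0 0 0 0 0 0;0 0 0 0 0 0",
  jaw=0,
  newtons=20,
)

```text
time: 26.1
position: [0.4373, -0.2001, -0.0051]
tool_rot: [-0.0, 1.0, -0.0, 0.0]
ft_force: [0.0, -0.2, 2.1]
grip_width: 0.0272
grip_force: 20.0
```

Request:
move_arm(
  series="0 0 -35 0 0 0;0 0 -70 0 0 0;0 0 -105 0 0 0;20 -35 -105 0 0 0;40 -70 -105 0 0 0;47 -110 -105 0 0 0;47 -145 -105 0 0 0;47 -159 -105 0 0 0",
)

```text
time: 26.77
position: [0.3905, -0.365, 0.1003]
tool_rot: [0.002, 1.0, -0.003, 0.002]
ft_force: [1.2, 0.1, -0.1]
grip_width: 0.0271
grip_force: 20.0
```

Request:
move_arm(
  series="0 0 0 0 0 0;0 0 35 0 0 0;0 0 65 0 0 0;0 0 85 0 0 0;0 0 93 0 0 0;0 0 95 0 0 0;0 0 95 0 0 0;0 0 95 0 0 0",
)

```text
time: 27.43
position: [0.3908, -0.359, 0.0056]
tool_rot: [-0.0, 1.0, -0.001, 0.0]
ft_force: [0.8, -0.8, 0.1]
grip_width: 0.0271
grip_force: 20.0
```

Contact is expected at about +3 mm.

Request:
move_arm(
  series="0 0 0.5 0 0 0;0 0 1 0 0 0;0 0 1.7 0 0 0;0 0 1.7 0 0 0;0 0 1.7 0 0 0",
)

```text
time: 27.85
position: [0.3903, -0.3592, 0.0033]
tool_rot: [-0.0, 1.0, -0.0, 0.0]
ft_force: [-0.5, -0.1, -0.7]
grip_width: 0.0269
grip_force: 20.0
```

Request:
move_arm(
  series="0 0 0.4 0 0 0;0 0 0.8 0 0 0;0 0 0.8 0 0 0;0 0 0.8 0 0 0",
)

```text
time: 28.18
position: [0.3903, -0.3593, 0.0028]
tool_rot: [-0.0, 1.0, -0.0, 0.0]
ft_force: [-1.2, 0.2, 5.8]
grip_width: 0.0267
grip_force: 20.1
```

Request:
move_arm(
  series="0 0 0 0 0 0;0 0 0 0 0 0;0 0 0 0 0 0;0 0 0 0 0 0;0 0 -10 0 0 0;0 0 -40 0 0 0;0 0 -80 0 0 0;0 0 -100 0 0 0",
  jaw=0.48,
)

```text
time: 28.85
position: [0.391, -0.3601, 0.1056]
tool_rot: [-0.0, 1.0, -0.002, 0.001]
ft_force: [0.3, -0.9, -0.7]
grip_width: 0.0417
grip_force: 0.0
```

Request:
move_arm(
  series="-30 25 0 0 0 0;-60 50 0 0 0 0;-90 75 0 0 0 0;-120 100 0 0 0 0;-150 125 0 0 0 0;-180 147 0 0 0 0;-206 147 0 0 0 0;-206 147 0 0 0 0",
  jaw=0.6,
)

```text
time: 29.52
position: [0.602, -0.2109, 0.1034]
tool_rot: [-0.002, 1.0, -0.001, 0.003]
ft_force: [0.1, -1.1, -0.2]
grip_width: 0.0525
grip_force: 0.0
```

Request:
move_arm(
  series="0 0 30 0 0 0;0 0 55 0 0 0;0 0 55 0 0 0;0 0 55 0 0 0",
)

```text
time: 29.85
position: [0.5945, -0.2115, 0.0463]
tool_rot: [0.0, 1.0, 0.001, -0.002]
ft_force: [0.4, -0.3, 0.2]
grip_width: 0.0522
grip_force: 0.0
```

```bash
python3 - <<'E'
from h import *
s=snap('side');t=snap('top');print(robot.get_obs()['position'],robot.get_obs()['ft_force'])
for th in ['idler_gear','spur_gear']:
  for k in (s,t):print(th,[(np.round(d['xyz'],3),round(d['p'],2)) for d in robot.tip_of(k,th)[:3]])
a=s['img'][180:360,210:390,::-1]
cv2.imwrite('pics/s11.png',cv2.resize(a,None,fx=3.2,fy=3.2,interpolation=cv2.INTER_CUBIC))
E
```

```text
[ 0.59665585 -0.21277033  0.04849817] [ 0.06957368 -0.30255324  0.63163247]
idler_gear [(array([ 0.595, -0.215,  0.004]), 0.53), (array([ 0.353, -0.164, -0.004]), 0.42)]
idler_gear []
spur_gear [(array([0.469, 0.036, 0.004]), 0.66), (array([ 0.394, -0.357,  0.007]), 0.61)]
spur_gear [(array([ 0.391, -0.364,  0.013]), 0.64)]
```

View pics/s11.png

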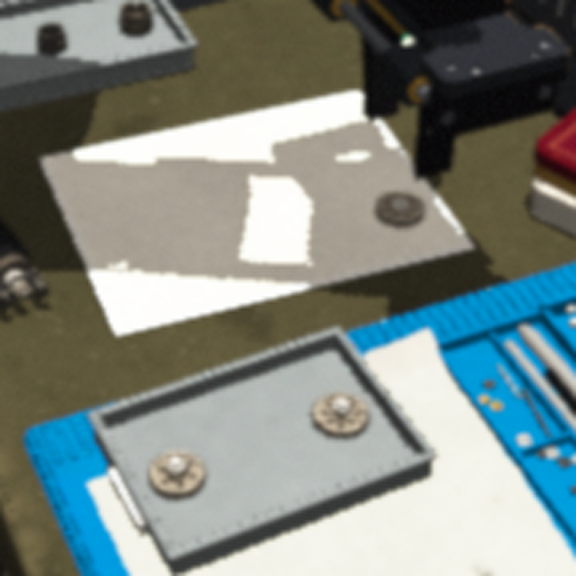

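The spur gear lies flat in the gear tray at (178,470), clear of the sample, and the gripper is over the idler at (400,208). Next I pick the idler.

Request:
move_arm(
  series="0 0 20 0 0 0;0 0 40 0 0 0;0 0 48 0 0 0;0 0 51 0 0 0;0 0 52.5 0 0 0;0 0 52.5 0 0 0;0 0 52.5 0 0 0",
)

```text
time: 30.73
position: [0.5969, -0.2124, -0.0044]
tool_rot: [-0.0, 1.0, -0.0, 0.001]
ft_force: [0.8, 0.1, -0.6]
grip_width: 0.0525
grip_force: 0.0
```

Request:
move_arm(
  series="0 0 0 0 0 0;0 0 0 0 0 0;0 0 0 0 0 0;0 0 0 0 0 0;0 0 0 0 0 0;0 0 0 0 0 0",
  jaw=0,
)

```text
time: 31.23
position: [0.5963, -0.2121, -0.0051]
tool_rot: [-0.0, 1.0, -0.0, 0.0]
ft_force: [-0.6, 0.8, 1.2]
grip_width: 0.0281
grip_force: 20.0
```

Request:
move_arm(
  series="0 0 -35 0 0 0;0 0 -70 0 0 0;0 0 -105 0 0 0;30 -27 -105 0 0 0;60 -54 -105 0 0 0;90 -81 -105 0 0 0;120 -108 -105 0 0 0;150 -135 -105 0 0 0",
)

```text
time: 31.9
position: [0.4448, -0.3478, 0.0998]
tool_rot: [-0.0, 1.0, -0.0, 0.0]
ft_force: [0.2, -0.7, -0.4]
grip_width: 0.0281
grip_force: 20.0
```

Request:
move_arm(
  series="14 -10 0 0 0 0;14 -10 0 0 0 0;14 -10 35 0 0 0;14 -10 65 0 0 0;14 -10 85 0 0 0;14 -10 94 0 0 0;14 -10 96 0 0 0;14 -10 96 0 0 0",
)

```text
time: 32.57
position: [0.4327, -0.3566, 0.0035]
tool_rot: [-0.0, 1.0, 0.0, -0.0]
ft_force: [0.1, -0.2, -0.0]
grip_width: 0.0287
grip_force: 20.0
```

Request:
move_arm(
  series="0 0 0.5 0 0 0;0 0 0.5 0 0 0;0 0 0.5 0 0 0",
)

```text
time: 32.82
position: [0.4329, -0.3576, 0.0043]
tool_rot: [-0.0, 1.0, -0.001, 0.001]
ft_force: [-0.5, -0.7, -0.3]
grip_width: 0.0285
grip_force: 20.0
```

Request:
move_arm(
  series="0 0 0.4 0 0 0;0 0 0.8 0 0 0;0 0 1 0 0 0;0 0 1 0 0 0",
)

```text
time: 33.15
position: [0.4322, -0.3571, 0.0023]
tool_rot: [-0.0, 1.0, -0.0, 0.0]
ft_force: [-0.3, -0.2, -0.6]
grip_width: 0.0282
grip_force: 20.0
```

Request:
move_arm(
  series="0 0 0.4 0 0 0;0 0 0.8 0 0 0;0 0 0.8 0 0 0",
)

```text
time: 33.4
position: [0.4322, -0.3571, 0.002]
tool_rot: [-0.0, 1.0, -0.0, 0.0]
ft_force: [0.2, 1.1, 3.4]
grip_width: 0.0285
grip_force: 20.0
```

Request:
move_arm(
  series="0 0 0 0 0 0;0 0 0 0 0 0;0 0 0 0 0 0;0 0 0 0 0 0;0 0 -10 0 0 0;0 0 -40 0 0 0;0 0 -80 0 0 0;0 0 -115 0 0 0",
  jaw=0.48,
)

```text
time: 34.07
position: [0.4316, -0.3562, 0.1176]
tool_rot: [0.0, 1.0, 0.001, -0.001]
ft_force: [0.6, -0.9, -0.3]
grip_width: 0.0419
grip_force: 0.0
```

Request:
move_arm(
  series="0 40 -40 0 0 0;-30 80 -80 0 0 0;-60 120 -100 0 0 0;-80 160 -100 0 0 0;-80 200 -100 0 0 0;-80 200 -100 0 0 0;-80 200 -100 0 0 0;-80 200 -100 0 0 0",
)

```text
time: 34.73
position: [0.5122, -0.1545, 0.2171]
tool_rot: [-0.003, 1.0, -0.0, 0.0]
ft_force: [0.1, -1.3, -0.8]
grip_width: 0.0417
grip_force: 0.0
```

```bash
python3 - <<'E'
from h import *
s=snap('side');t=snap('top');o=robot.get_obs();print(o['time'],o['position'])
for th in ['motor','tape_roll','idler_gear','spur_gear','ring_nut','pill_bottle','graphite_jar']:
  print(th,[(np.round(d['xyz'],3),round(d['p'],2)) for d in robot.tip_of(s,th)[:2]])
a=s['img'][130:370,150:370,::-1]
cv2.imwrite('pics/s12.png',cv2.resize(a,None,fx=2.5,fy=2.5,interpolation=cv2.INTER_CUBIC))
E
```

```text
34.8333 [ 0.51181636 -0.15717346  0.21641881]
motor [(array([ 0.355, -0.167, -0.004]), 0.65)]
tape_roll [(array([ 0.356, -0.165, -0.003]), 0.68), (array([ 0.688, -0.088, -0.001]), 0.64)]
idler_gear [(array([ 0.43 , -0.356,  0.012]), 0.61)]
spur_gear [(array([ 0.391, -0.362,  0.01 ]), 0.63)]
ring_nut [(array([0.454, 0.032, 0.01 ]), 0.52)]
pill_bottle [(array([ 0.686, -0.086,  0.002]), 0.73), (array([0.436, 0.158, 0.011]), 0.7)]
graphite_jar [(array([0.402, 0.161, 0.01 ]), 0.75)]
```

View pics/s12.png

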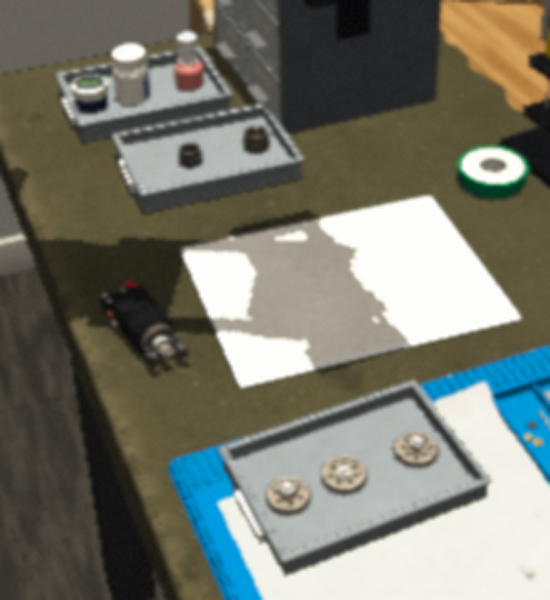

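All five parts stand flat in the right trays: gears at (288,493) and (344,473), nut at (190,155), bottle at (128,73), jar at (90,92). The mat is empty and the motor and tape roll have not moved, so I'm handing in.

```bash
python3 -c "
from rig import robot
print(robot.hand_in())"
```

```text
the job is handed in; nothing more can be done
None
```

I handed the job in at about 35 s: in the last picture all five parts stand flat in their matching trays, and the motor and tape roll are where they started.

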